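# Offer up the washed lid half to a rearing crate's hinge

## Task

Draw the washed blue lid half straight up out of its slot in the drying rack and offer it up, standing upright as an open lid, to the empty hinge of the grey rearing crate, lowering its two knuckles between the crate's three until the pin holes line up from end to end, with the green-dotted outside face looking away from the crate. Finish while still holding it there, steady and carrying its whole weight, so that a colleague can push the pin through: do not rest it on the crate, let go or ram it against the hinge. Leave the other lid half shut and the pin and all other things where they are.

Things in the scene. Friction and masses are not known exactly. Their poses are not given: they have to be found in the camera images.
- lid: loose blue lid half, 0.17-0.31 kg, upright in an outer rack slot, hinge edge down, leaning up to 2 degrees. Panel 198 mm wide (local x, within 0.35 rad of world x), 18 thick (y), from z = 25 to 174 mm. Two knuckles below it, 18 mm across, 40 long, centred at x = -50 and +50 mm, hole axis along x at z = 9 mm. Origin: mid-hinge, at the knuckles' underside. +y is the outside face (green dot)
- lid_top (a point): middle of the lid half's top edge (lid local z = 174 mm). The solid top bar reaches 34 mm down from here, above a steel-mesh window; grip it across its 18 mm thickness. At the start at least 60 mm is free beside it on both sides
- lid_bore_near (a point): on the lid half: point on the axis of its 10 mm pin hole at the outer end of the knuckle nearer the robot (lid local x = -70, y = 0, z = 9 mm)
- lid_bore_far (a point): on the lid half: point on the axis of its 10 mm pin hole at the outer end of the knuckle farther from the robot (lid local x = +70, y = 0, z = 9 mm)
- crate: grey stacking crate, immovable: 200 mm along local x, 300 along y, 120 tall, origin at the middle of its underside, z up. The empty hinge is at its +y end: axis parallel to x at y = 165, z = 130 mm, 15 mm outside the end wall. A lid half in place upright has its origin at crate local (0, 165, 121) mm and axes parallel to the crate's. The other lid half is fitted at the -y end
- crate_bore_near (a point): on the crate's empty hinge axis: where lid_bore_near belongs (crate local x = -70, y = 165, z = 130 mm); axes as the crate's. The crate's three grey knuckles, 18 mm across, fill x = -97..-74, -26..26 and 74..97 mm; each 48 mm gap leaves a lid knuckle 4 mm at either end
- crate_bore_far (a point): on the crate's empty hinge axis: where lid_bore_far belongs (crate local x = +70, y = 165, z = 130 mm); axes as the crate's. Lowered 7 mm too far, the lid half's panel comes to rest on the crate's knuckles
- rack: fixed drying rack: drip plate 230 mm (local x) by 150 (y), lids stand on it 8 mm above the table; five hoops of 6 mm wire, 120 mm long along x, 98 mm tall, at y = -54, -27, 0, 27, 54 mm make four slots 21 mm wide, open upwards. Lids stand at y = -40.5 and +40.5 mm, either way round; the middle slots are empty. Origin: middle of its underside
- clear_lid: loose lid of a small clear tub, 174 x 20 x 120 mm with black clips, standing in the other outer slot; leave it. Origin at the middle of its lower edge
- half_lid_edge (a point): middle of the free edge of the other blue lid half, the one already fitted to the crate's -y end and lying shut over half the crate, at crate local (0, 0, 130) mm; that lid half is 18 mm thick and swings up freely on its own hinge; leave it shut
- pin: loose bent steel hinge pin, 6 mm thick, 210 mm long along its y, lying in a white tray 260 x 60 x 18 mm between the robot and the middle of the table; origin under its middle; leave it
- sprayer: loose spray bottle, 72 mm across, 216 mm tall, red and white head; origin under its middle; leave it
- feed_cup: loose white cup, 72 mm across, 70 mm tall; origin under its middle; leave it
- brush: loose brush with a wooden handle, 170 mm long along its x, about 20 mm tall; origin under its middle; leave it
Things that resemble listed ones, but are neither listed nor needed, are in the scene too. Of the things that look like the lid, the largest one is meant.

How it is judged:
By the outcome, as a careful person would: the job done as asked, in the order asked, and still so for the second after the job is handed in, while the arm keeps its last pose, push and grip.
It also fails if it takes over 48 s, if anything falls off the work surface, if the arm or the gripper's body presses on something with over 40 N, if the wrist force passes 120 N, or if a joint passes its speed limit or range.

## Robot

A 7-joint arm with a two-finger parallel gripper is mounted at the origin on the work surface. World frame = base frame: x ahead of the robot, y to its left, z up, the work surface at z = 0. Lengths are in m, angles in rad, forces in N, time in s.
With the tool pointing down it reaches from about 0.4 to 0.875 m from the base axis. Payload 6.5 kg.
Tool frame: the origin (TCP) lies at the centre of the arm's flange, where the gripper is bolted on; the fingertips stand 173 mm ahead of it and the grasp point (between the pads) lies 155 mm ahead of it (r.grasp_offset is the distance from the TCP to the grasp point, in m); z points along the fingers, y is the line along which they close (so a half turn about z gives the same grasp; the last joint's range is limited). The gripper opens to 85 mm and grips with 20 to 120 N. Pads are 22 mm wide; open, the fingers measure 114 mm over their backs; the gripper's body (76 mm by 85 mm) begins 54 mm behind the grasp point. The pads swing forward as they close: fully open they stand 13 mm farther back than shut.
Start: joints at [-1.405, 0.536, -0.004, 1.538, 0.003, 1.067, -0.071], TCP at [0.149, 0.633, 0.405] pointing down, gripper open.
Joint ranges: [-2.7, 2.7], [-0.37, 2.16], [-1.27, 1.26], [0.24, 2.4], [-1.31, 4.45], [0.19, 1.91], [-2.76, 2.76]. Speed limits (rad/s): [2.39, 2.39, 3.14, 3.14, 3.14, 3.14, 3.14].

## Interface

Orientations are given as a unit quaternion [w, x, y, z].
In Python, from bench import r gives the robot as it stands.
- The arm moves only by the tool servo_tool, never from a script. Its argument "targets" is text: rows parted by semicolons, each of 5 numbers parted by spaces: the opening in per cent of the stroke, from 0 (shut) to 100 (fully open), then the shift along the tool's x, y, z each as a share of 0.1 m, from -1 to 1, then the turn about the tool's z as a share of 45 degrees, from -1 to 1. In form: hand dx dy dz twist; .... A call has 1 to 12 rows; each row is the pose to reach, as a shift and turn from the pose commanded when the call began, along the tool's axes at that moment; what a row does not reach only later rows make up. A row lasts 1/12 s, in which the tool goes at most 41.7 mm and 7.16 degrees, less where a joint would pass 70% of its speed; a pose out of reach is approached as far as the arm can. A call with a number of a shift or a turn outside -1 to 1 is refused whole. A call with a gripper value outside its range is refused whole. The fingers move at their own pace and stop on an object; "newtons" is the grip in N (left out, the last holds). Time passes only in rows, so rows that repeat a pose let the fingers close. It gives the time, the measured TCP pose, the force, the opening and the grip force at its end, in the units of the state.
- r.sense(): the state, without advancing time (a new reading comes with each control period).
- r.camera(name): name is "side" or "top"; returns (picture, depth): 384x512x3 uint8, red, green, blue; 384x512 float32, m along the optical axis (not along the pixel's ray), 0 where there is no reading.
- r.camera_info(name): a dict with "mtx" (3x3 intrinsics, pixels), "rvec" (rotation vector, rad) and "tvec" (3), from world to camera coordinates, as OpenCV has them. Camera axes: x right, y down, z forward; pixel columns grow to the right and rows downward; lengths in m; the calibration is good to about 2 mm. A picture is of the moment at which its call begins. camera_info takes no time and is no camera call.
- r.sign_off(): hands the job in; it is judged then, once.
Trained networks look in the newest picture that a camera, given by its name, has taken for a name from the list of things; names that differ only in an ending like _2 or _b are one class to them, and where a whole thing is asked for, a point or a joint stands for the part that bears it (a point fixed in the world has none). Each returns a list of dicts, best first, with "confidence" (0 to 1); they miss things now and then, are a little off and sometimes report something else, mostly with a low value. They report only what shows in the picture. A call takes as long as a camera call. They do not tell look-alikes from the thing itself.
- r.search_frame(camera, label): "xy" ([column, row] in pixels, amid what is visible of it).
- r.cut_out(camera, label): "pixels" (384x512 bool, what is visible of it) and "xy" ([column, row] in pixels, amid what is visible of it).
The state is a dict: "t": time; "joint_positions": joint angles; "joint_vel": joint speeds; "joint_efforts": joint torques, N m; "tcp_pos": TCP position; "tool_rot": TCP orientation; "contact_force": force on the tool from outside, world axes, zero at the start; "wrist_torque": the same for the moment, N m; "gripper_width": finger opening in m; "gripper_force": force on a finger pad.
Only numpy, scipy, OpenCV 4.12 (cv2) and the standard library are available. Lean on these libraries where they do the work, as an engineer would, in place of code of your own. Each camera call takes 0.05 s, during which the arm holds its last target. There are 200 camera calls.

## Working session

There is one attempt and no reset: what is moved stays moved. The work goes in short steps, Python scripts to look and compute and a tool call to move; the robot and the scene stay as the last step left them, time stands still between calls to the robot, and variables do not carry over. Pictures are saved under pics/ and viewed, at most 10 in all, crops included, and the job is handed in when it is done.

Besides the shell and the picture viewer there is one more tool, called as a command line: name --argument value ..., lists and objects as JSON in quotes. servo_tool: Moves the arm, as the interface text tells. Shift numbers are shares of 0.1 m and turn numbers shares of 45 degrees, none past 1 either way. Its arguments: {"type":"object","properties":{"targets":{"type":"string"},"newtons":{"type":"number"}},"required":["targets"]}

```bash
mkdir -p pics; cat > h.py <<'E'
import numpy as np, cv2
from bench import r
def cam(n):
    i=r.camera_info(n); R=cv2.Rodrigues(np.array(i["rvec"],float))[0]
    return np.array(i["mtx"],float),R,np.array(i["tvec"],float).ravel()
def pts(n,depth,mask):
    K,R,t=cam(n); v,u=np.nonzero(mask&(depth>0)); z=depth[v,u]
    c=np.stack([(u-K[0,2])/K[0,0]*z,(v-K[1,2])/K[1,1]*z,z],1)
    return (c-t)@R
def proj(n,P):
    K,R,t=cam(n); c=np.atleast_2d(P)@R.T+t; p=c@K.T; return p[:,:2]/p[:,2:]
def save(f,im): cv2.imwrite("pics/"+f,im[:,:,::-1])
E
python3 - <<'E'
from h import *
a={}
for n in("side","top"):
    im,d=r.camera(n); a[n]=(im,d); np.savez(f"/tmp/{n}0.npz",im=im,d=d)
    K,R,t=cam(n); print(n,(-R.T@t).round(3),R[2].round(2),K[0,0])
    for l in("lid","crate","rack","clear_lid","lid_top","crate_bore_near","crate_bore_far"):
        print(l,[(np.round(q["xy"]),round(q["confidence"],2)) for q in r.search_frame(n,l)[:4]])
save("side0.png",cv2.resize(a["side"][0],(800,600))); save("top0.png",cv2.resize(a["top"][0],(800,600)))
s=r.sense(); print(s["t"],s["tcp_pos"],s["tool_rot"],s["gripper_width"])
E
```

```text
side [ 0.128 -0.566  0.761] [ 0.43  0.64 -0.64] 355.24419974430293
lid [(array([295., 215.]), 0.71), (array([240., 163.]), 0.64), (array([152., 155.]), 0.62)]
crate [(array([382., 311.]), 0.57)]
rack [(array([227., 198.]), 0.55)]
clear_lid [(array([408., 323.]), 0.71), (array([205., 167.]), 0.6)]
lid_top [(array([292., 214.]), 0.96), (array([149., 152.]), 0.93), (array([238., 166.]), 0.7)]
crate_bore_near [(array([239., 166.]), 0.69), (array([377., 311.]), 0.66)]
crate_bore_far [(array([377., 313.]), 0.83)]
top [0.34  0.07  1.262] [ 0.19  0.   -0.98] 365.58288041082056
lid [(array([206., 181.]), 0.81), (array([285., 176.]), 0.68), (array([125., 239.]), 0.59)]
crate [(array([382., 186.]), 0.63)]
rack [(array([197., 189.]), 0.85), (array([370., 258.]), 0.31)]
clear_lid [(array([180., 189.]), 0.76), (array([269., 240.]), 0.72), (array([210., 182.]), 0.68)]
lid_top [(array([123., 240.]), 0.78), (array([205., 180.]), 0.69), (array([282., 181.]), 0.52)]
crate_bore_near [(array([387., 186.]), 0.75)]
crate_bore_far [(array([381., 184.]), 0.62)]
0.8 [0.14932945 0.63260226 0.40469196] [ 3.19038401e-05  1.15637703e-01  9.93291458e-01 -1.24159264e-05] 0.08549729545476441
```

View pics/side0.png

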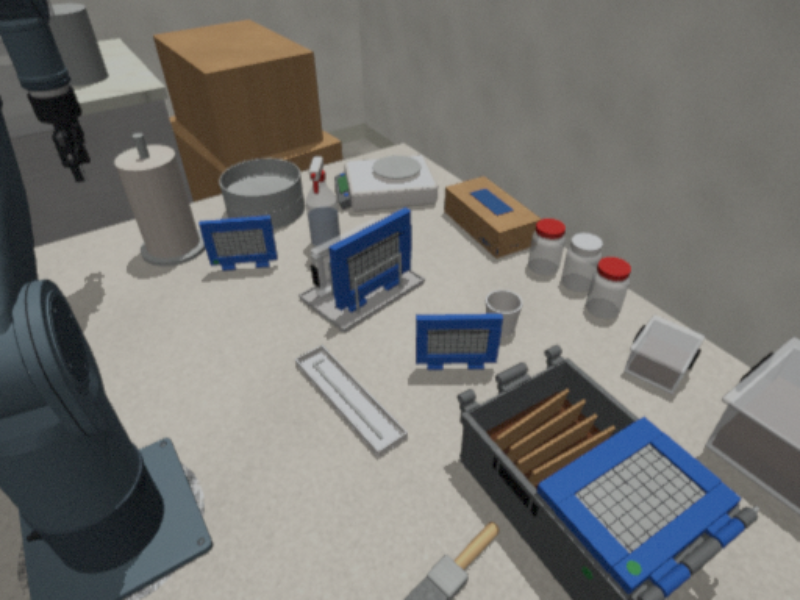

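View pics/top0.png

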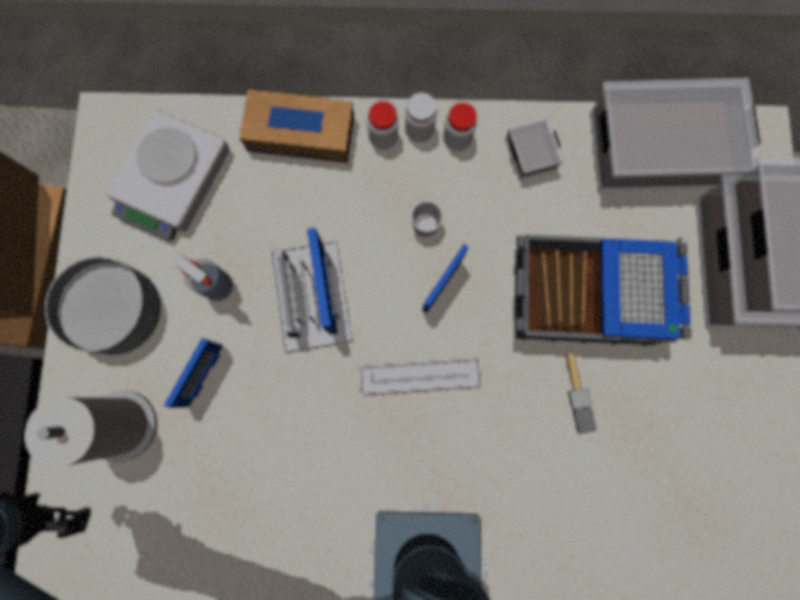

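Rack lid is at side (240,163) and top (206,181). Look-alikes are the small blue lids at side (152,155)/top (125,239) and side (295,215)/top (285,176), plus the fitted half at side (408,323). The rack one is the largest, so I choose it. Next is a close crop and the measurements.

```bash
python3 - <<'E'
from h import *
D={n:np.load(f"/tmp/{n}0.npz") for n in("side","top")}
s,t=D["side"]["im"],D["top"]["im"]
c1=cv2.resize(s[125:215,185:280],None,fx=4,fy=4,interpolation=cv2.INTER_CUBIC)
c2=cv2.resize(s[215:300,285,None].reshape(85,1,3),(1,1)) if 0 else cv2.resize(t[140:225,325:445],None,fx=3,fy=3,interpolation=cv2.INTER_CUBIC)
H=max(c1.shape[0],c2.shape[0]); o=np.zeros((H,c1.shape[1]+c2.shape[1],3),np.uint8); o[:c1.shape[0],:c1.shape[1]]=c1;o[:c2.shape[0],c1.shape[1]:]=c2
save("crop1.png",o); print(o.shape)
for n in D:
    im,d=D[n]["im"].astype(int),D[n]["d"]
    blue=(im[...,2]>im[...,0]+40)&(im[...,2]>im[...,1]+30)
    k,lab,st,ce=cv2.connectedComponentsWithStats(blue.astype(np.uint8))
    for i in range(1,k):
        if st[i,4]<40: continue
        P=pts(n,d,lab==i); q=np.percentile(P,[2,50,98],axis=0).round(3)
        print(n,ce[i].round(),st[i,4],q.tolist())
E
```

```text
(360, 740, 3)
side [314. 129.] 183 [[0.926, 0.255, 0.073], [0.949, 0.306, 0.075], [0.972, 0.361, 0.078]]
side [234. 161.] 1127 [[0.472, 0.197, 0.029], [0.53, 0.212, 0.155], [0.66, 0.24, 0.181]]
side [153. 153.] 751 [[0.316, 0.446, 0.008], [0.383, 0.479, 0.095], [0.444, 0.611, 0.13]]
side [242. 181.] 259 [[0.524, 0.207, 0.016], [0.58, 0.22, 0.05], [0.628, 0.235, 0.061]]
side [293. 216.] 1079 [[0.527, -0.071, 0.009], [0.59, -0.032, 0.098], [0.646, 0.006, 0.131]]
side [411. 325.] 5268 [[0.47, -0.51, 0.127], [0.546, -0.443, 0.138], [0.665, -0.342, 0.14]]
top [189.  76.] 378 [[0.927, 0.253, 0.074], [0.95, 0.306, 0.078], [0.973, 0.361, 0.083]]
top [204. 179.] 482 [[0.475, 0.2, 0.063], [0.562, 0.221, 0.181], [0.66, 0.245, 0.186]]
top [411. 185.] 2008 [[0.473, -0.507, 0.125], [0.566, -0.418, 0.141], [0.666, -0.341, 0.145]]
top [285. 177.] 216 [[0.529, -0.067, 0.04], [0.587, -0.027, 0.131], [0.648, 0.011, 0.136]]
top [119. 239.] 264 [[0.318, 0.45, 0.115], [0.38, 0.483, 0.129], [0.444, 0.514, 0.134]]
top [130. 240.] 51 [[0.337, 0.459, 0.022], [0.375, 0.482, 0.036], [0.423, 0.499, 0.043]]
```

View pics/crop1.png

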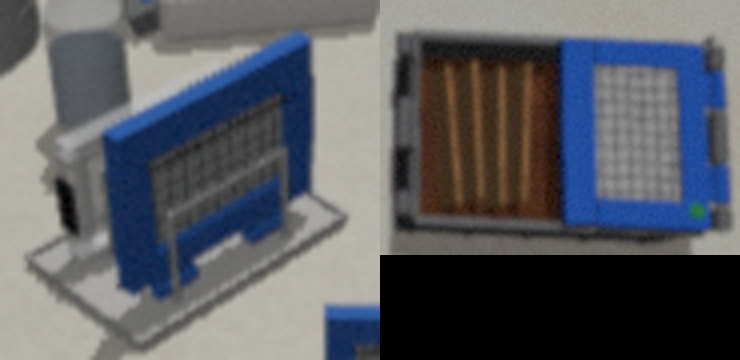

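The left crop shows the rack lid's −y face at full width with no green dot, so the dot faces world +y. The right crop shows the crate's empty hinge on the left, at about x 405. Now I'll fit the geometry.

```bash
cat > fit.py <<'E'
from h import *
from scipy.optimize import least_squares
from scipy.spatial.transform import Rotation as Ro
def box(p,lo,hi):
    lo,hi=np.array(lo),np.array(hi); q=np.abs(p-(lo+hi)/2)-(hi-lo)/2
    return np.linalg.norm(np.maximum(q,0),axis=1)+np.minimum(q.max(1),0)
def cyl(p,x0,x1,y,z,rad=.009):
    a=np.hypot(p[:,1]-y,p[:,2]-z)-rad; b=np.abs(p[:,0]-(x0+x1)/2)-(x1-x0)/2
    return np.hypot(np.maximum(a,0),np.maximum(b,0))+np.minimum(np.maximum(a,b),0)
def lidsdf(p):
    w=box(p,[-.099,-.009,.025],[.099,.009,.174])
    return np.min([w,cyl(p,-.07,-.03,0,.009),cyl(p,.03,.07,0,.009)],axis=0)
def cratesdf(p):
    return np.min([box(p,[-.099,-.149,.121],[.099,0,.139]),cyl(p,-.097,.097,-.165,.13)]+
      [cyl(p,a,b,.165,.13) for a,b in((-.097,-.074),(-.026,.026),(.074,.097))],axis=0)
def loc(v,P):  # v=x,y,z,yaw[,rx,ry]
    e=np.zeros(3); e[0]=v[3]
    if len(v)>4: e[1:]=v[5],v[4]
    return (P-v[:3])@Ro.from_euler("ZYX",e).as_matrix()
def fit(sdf,P,v0):
    s=least_squares(lambda v:sdf(loc(v,P)),v0,loss="soft_l1",f_scale=.0015,x_scale=[.01,.01,.01,.1]+[.1]*(len(v0)-4))
    e=sdf(loc(s.x,P)); return s.x,np.median(np.abs(e))
def blue(im):
    im=im.astype(int); return (im[...,2]>im[...,0]+40)&(im[...,2]>im[...,1]+30)
E
python3 - <<'E'
from fit import *
D={n:np.load(f"/tmp/{n}0.npz") for n in("side","top")}
A={}
for n in D:
    im,d=D[n]["im"],D[n]["d"]; P=pts(n,d,d>0); B=pts(n,d,blue(im))
    L=B[(B[:,0]>.44)&(B[:,0]<.69)&(B[:,1]>.18)&(B[:,1]<.26)&(B[:,2]>.012)]
    C=P[(P[:,0]>.44)&(P[:,0]<.69)&(P[:,1]>-.54)&(P[:,1]<-.13)&(P[:,2]>.124)]
    A[n]=(L,C)
for n in("side","top","both"):
    L,C=A[n] if n in A else [np.vstack(x) for x in zip(*A.values())]
    v,e=fit(lidsdf,L,[.565,.22,.008,.1,0,0]); print(n,"lid",v.round(4),len(L),e.round(5))
    e0=Ro.from_euler("ZYX",[v[3],v[5],v[4]]).as_matrix(); print("  top",(v[:3]+e0@[0,0,.174]).round(4))
    v,e=fit(cratesdf,C,[.565,-.34,0,0.]); print(n,"crate",v.round(4),len(C),e.round(5))
    c,s=np.cos(v[3]),np.sin(v[3]); print("  hinge origin",v[0]-s*.165,v[1]+c*.165,v[2]+.121)
E
```

```text
side lid [ 0.5712  0.2139  0.006   0.0796 -0.0246 -0.0007] 1367 0.00191
  top [0.5707 0.2182 0.1799]
side crate [ 0.5716 -0.3402 -0.002  -0.0283] 9264 0.00189
  hinge origin 0.5762549635273848 -0.17529300983995474 0.11899943978009622
top lid [0.5708 0.23   0.0086 0.1934 0.0343 0.0008] 479 0.00092
  top [0.5721 0.2241 0.1825]
top crate [ 5.743e-01 -3.410e-01  3.000e-04 -2.700e-02] 3787 0.00226
  hinge origin 0.5787429833460964 -0.17608270870241657 0.12133533067613637
both lid [0.5696 0.2258 0.0076 0.1912 0.0053 0.0008] 1846 0.00098
  top [0.5699 0.2249 0.1816]
both crate [ 0.5719 -0.3404 -0.0015 -0.0283] 13051 0.00186
  hinge origin 0.5765463702021114 -0.17542604367355627 0.11953282689442687
```

```bash
cat > mv.py <<'E'
from fit import *
def plan(goal,yaw=None,s=None):
    """goal TCP xyz; yaw = angle of tool y from world +y; prints shares (total)"""
    s=s or r.sense(); q=s["tool_rot"]; R=Ro.from_quat([q[1],q[2],q[3],q[0]]).as_matrix()
    d=R.T@(np.array(goal)-s["tcp_pos"]); cur=np.arctan2(-R[0,1],R[1,1])
    tw=0 if yaw is None else -(yaw-cur)/np.radians(45)
    print("shares",(d/.1).round(3),"twist",round(tw,3),"cur yaw",cur.round(4),"tz",R[:,2].round(4),"tcp",np.round(s["tcp_pos"],4),"t",s["t"])
E
python3 - <<'E'
from mv import *
D={n:np.load(f"/tmp/{n}0.npz") for n in("side","top")}
d=D["top"]["d"]; P=pts("top",d,d>0)
for nm,x0,x1,y0,y1 in(("cyl",.2,.4,.5,.75),("sprayer",.45,.65,.35,.48),("bowl",.45,.7,.5,.75),("between",.2,.5,.2,.4)):
    m=(P[:,0]>x0)&(P[:,0]<x1)&(P[:,1]>y0)&(P[:,1]<y1); q=P[m]; h=q[q[:,2]>q[:,2].max()-.04]
    print(nm,q[:,2].max(),h[:,:2].min(0),h[:,:2].max(0))
im,d=D["side"]["im"],D["side"]["d"]; B=pts("side",d,blue(im))
L=B[(B[:,0]>.44)&(B[:,0]<.69)&(B[:,1]>.18)&(B[:,1]<.26)&(B[:,2]>.012)]
print(fit(lidsdf,L,[.57,.226,.008,.19,0,0]))
plan([.57,.225,.322],.19)
plan([.26,.40,.45]); plan([.57,.225,.45])
E
```

```text
cyl 0.28548403464194677 [0.26183138 0.64603955] [0.28091338 0.66826321]
sprayer 0.2213235831264445 [0.54493049 0.42326491] [0.59803448 0.47962258]
bowl 0.13262840616743363 [0.45037661 0.50037971] [0.6202139  0.74666424]
between 0.1876025432112358 [0.47315619 0.20012544] [0.49977211 0.21899313]
(array([0.56944394, 0.22555579, 0.00621499, 0.19098559, 0.0030595 ,
       0.00130433]), np.float64(0.0008313571513613692))
shares [-5.031 -3.001  0.827] twist -0.537 cur yaw -0.2318 tz [ 1.e-04 -0.e+00 -1.e+00] tcp [0.1493 0.6326 0.4047] t 0.8
shares [-1.611 -2.01  -0.453] twist 0 cur yaw -0.2318 tz [ 1.e-04 -0.e+00 -1.e+00] tcp [0.1493 0.6326 0.4047] t 0.8
shares [-5.031 -3.001 -0.453] twist 0 cur yaw -0.2318 tz [ 1.e-04 -0.e+00 -1.e+00] tcp [0.1493 0.6326 0.4047] t 0.8
```

servo_tool --targets "100 0 -0.3 -0.12 -0.14; 100 0 -0.6 -0.24 -0.28; 100 0 -0.9 -0.36 -0.42; 100 0 -1 -0.4 -0.537; 100 0 -1 -0.4 -0.537" --newtons 40

```text
t: 1.22
tcp_pos: [0.1261, 0.5336, 0.4463]
tool_rot: [0.0, -0.097, 0.995, 0.001]
contact_force: [0.5, -0.3, -0.1]
gripper_width: 0.0854
gripper_force: 0.0
```

```bash
python3 -c "
from mv import *
plan([.57,.225,.445],.19)"
```

```text
shares [-3.763 -3.882  0.01 ] twist 0.004 cur yaw 0.1934 tz [ 4.0e-04  1.4e-03 -1.0e+00] tcp [0.1261 0.5336 0.4463] t 1.2167
```

servo_tool --targets "100 -0.25 -0.25 0 0; 100 -0.5 -0.5 0 0; 100 -0.75 -0.75 0 0; 100 -0.94 -0.97 0 0"

```text
t: 1.55
tcp_pos: [0.2395, 0.457, 0.4445]
tool_rot: [0.0, -0.093, 0.996, 0.0]
contact_force: [0.1, -0.7, 0.6]
gripper_width: 0.0853
gripper_force: 0.0
```

servo_tool --targets "100 -0.25 -0.25 0 0; 100 -0.5 -0.5 0 0; 100 -0.75 -0.75 0 0; 100 -0.94 -0.97 0 0"

```text
t: 1.88
tcp_pos: [0.3503, 0.3792, 0.4446]
tool_rot: [0.001, -0.093, 0.996, 0.0]
contact_force: [0.6, 0.1, -0.5]
gripper_width: 0.0851
gripper_force: 0.0
```

servo_tool --targets "100 -0.25 -0.25 0 0; 100 -0.5 -0.5 0 0; 100 -0.75 -0.75 0 0; 100 -0.94 -0.97 0 0"

```text
t: 2.22
tcp_pos: [0.461, 0.3015, 0.4445]
tool_rot: [0.001, -0.093, 0.996, -0.0]
contact_force: [0.5, 0.0, -0.6]
gripper_width: 0.0854
gripper_force: 0.0
```

servo_tool --targets "100 -0.25 -0.25 0 0; 100 -0.5 -0.5 0 0; 100 -0.75 -0.75 0 0; 100 -0.94 -0.97 0 0; 100 -0.94 -0.97 0 0; 100 -0.94 -0.97 0 0"

```text
t: 2.72
tcp_pos: [0.5706, 0.2238, 0.4439]
tool_rot: [0.0, -0.092, 0.996, -0.001]
contact_force: [-0.8, 1.1, -0.0]
gripper_width: 0.085
gripper_force: 0.0
```

```bash
python3 -c "
from mv import *
plan([.57,.225,.322],.19)
t=r.camera('top')[0]; save('top1.png',cv2.resize(t[110:260,140:300],None,fx=4,fy=4,interpolation=2))"
```

```text
shares [0.004 0.014 1.219] twist -0.007 cur yaw 0.1841 tz [ 3.0e-04 -1.2e-03 -1.0e+00] tcp [0.5706 0.2238 0.4439] t 2.7167
```

View pics/top1.png

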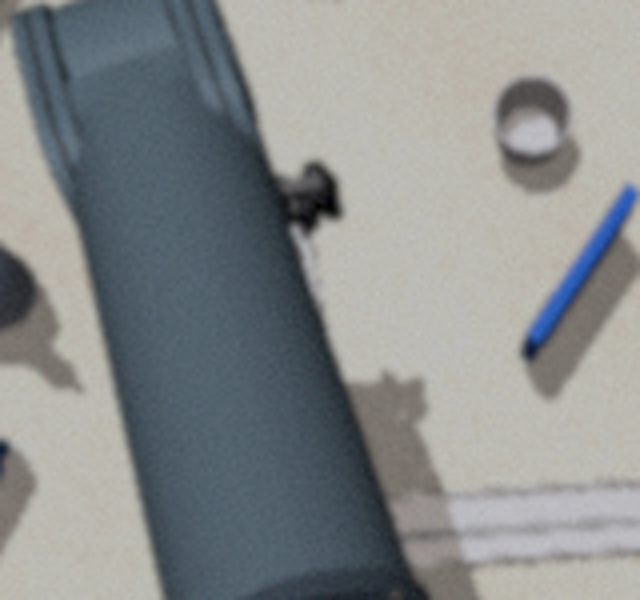

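The arm hides the lid from the top camera, but the gripper is over it at about pixel (310,200) of the crop. I'll descend and check with the side camera.

servo_tool --targets "100 0 0 0.3 0; 100 0 0 0.6 0; 100 0 0 0.9 0; 100 0 0.01 0.95 0; 100 0 0.01 0.95 0"

```text
t: 3.18
tcp_pos: [0.5672, 0.2277, 0.3479]
tool_rot: [-0.002, -0.096, 0.995, -0.0]
contact_force: [-0.4, 0.3, 0.5]
gripper_width: 0.0854
gripper_force: 0.0
```

servo_tool --targets "100 0 0 0.15 0; 100 0 0 0.26 0; 100 0 0 0.26 0; 100 0 0 0.26 0"

```text
t: 3.52
tcp_pos: [0.5687, 0.2267, 0.3244]
tool_rot: [0.0, -0.095, 0.995, 0.0]
contact_force: [0.2, -0.5, -0.3]
gripper_width: 0.0854
gripper_force: 0.0
```

```bash
python3 -c "
from mv import *
plan([.57,.225,.322],.19)
t=r.camera('side')[0]; save('side1.png',cv2.resize(t[75:225,150:310],None,fx=4,fy=4,interpolation=2))"
```

```text
shares [-0.01  -0.019  0.024] twist 0.0 cur yaw 0.1902 tz [ 3.e-04  3.e-04 -1.e+00] tcp [0.5687 0.2267 0.3244] t 3.5167
```

View pics/side1.png

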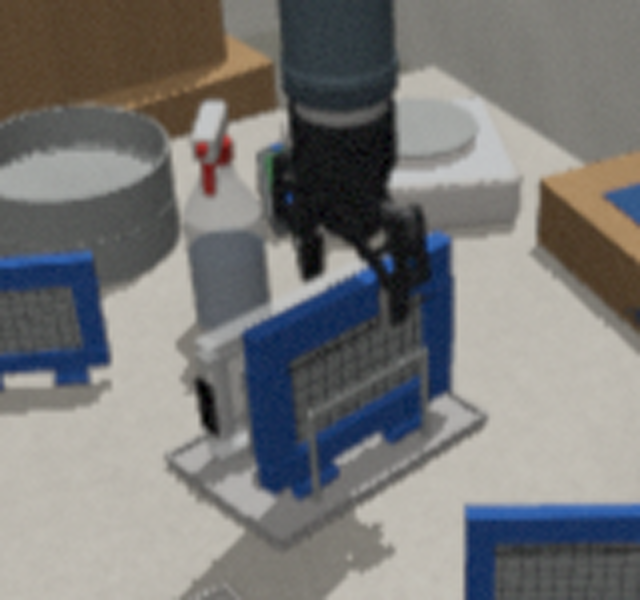

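The fingers straddle the top bar, tips at about (400,310) and (310,270) of the crop. Closing now.

servo_tool --targets "100 -0.01 -0.018 0.02 0; 100 -0.01 -0.018 0.02 0; 40 -0.01 -0.018 0.02 0; 20 -0.01 -0.018 0.02 0; 0 -0.01 -0.018 0.02 0; 0 -0.01 -0.018 0.02 0; 0 -0.01 -0.018 0.02 0; 0 -0.01 -0.018 0.02 0; 0 -0.01 -0.018 0.02 0; 0 -0.01 -0.018 0.02 0; 0 -0.01 -0.018 0.02 0; 0 -0.01 -0.018 0.02 0" --newtons 60

```text
t: 4.57
tcp_pos: [0.5701, 0.2249, 0.3219]
tool_rot: [0.0, -0.095, 0.995, 0.0]
contact_force: [0.0, 0.6, 1.0]
gripper_width: 0.0171
gripper_force: 59.2
```

servo_tool --targets "0 0 0 -0.1 0; 0 0 0 -0.25 0; 0 0 0 -0.4 0; 0 0 0 -0.6 0; 0 0 0 -0.8 0; 0 0 0 -1 0; 0 0 0 -1 0; 0 0 0 -1 0"

```text
t: 5.23
tcp_pos: [0.5701, 0.2244, 0.4225]
tool_rot: [0.001, -0.095, 0.996, 0.0]
contact_force: [-0.9, -0.2, -3.3]
gripper_width: 0.0169
gripper_force: 59.6
```

servo_tool --targets "0 0 0 -0.25 0; 0 0 0 -0.5 0; 0 0 0 -0.65 0; 0 0 0 -0.65 0; 0 0 0 -0.65 0"

```text
t: 5.65
tcp_pos: [0.5698, 0.2245, 0.4855]
tool_rot: [-0.001, -0.095, 0.995, -0.0]
contact_force: [0.3, 1.0, -3.6]
gripper_width: 0.017
gripper_force: 59.6
```

```bash
python3 - <<'E'
from mv import *
s=r.sense(); print(s["contact_force"],s["wrist_torque"],s["gripper_width"])
plan([.5765,-.1755,.4840],-.0283)
im,d=r.camera('side'); np.savez("/tmp/side2.npz",im=im,d=d); save('side2.png',cv2.resize(im[55:225,150:330],None,fx=3.5,fy=3.5,interpolation=2))
B=pts("side",d,blue(im)); m=(abs(B-[.57,.225,.25])<[.13,.06,.12]).all(1)
p=s["tcp_pos"]; print(fit(lidsdf,B[m],[p[0],p[1],p[2]-.313,.19,0,0]),m.sum())
E
```

```text
[ 0.3002824   1.02988909 -3.64004019] [0.0143892  0.04639599 0.05466597] 0.01701955132755837
shares [ 0.688 -3.941  0.017] twist 0.278 cur yaw 0.1898 tz [-1.2e-03 -7.0e-04 -1.0e+00] tcp [0.5698 0.2245 0.4855] t 5.65
(array([0.56920234, 0.22382235, 0.16998566, 0.18978426, 0.0063691 ,
       0.0010786 ]), np.float64(0.000835868920394613)) 1755
```

View pics/side2.png

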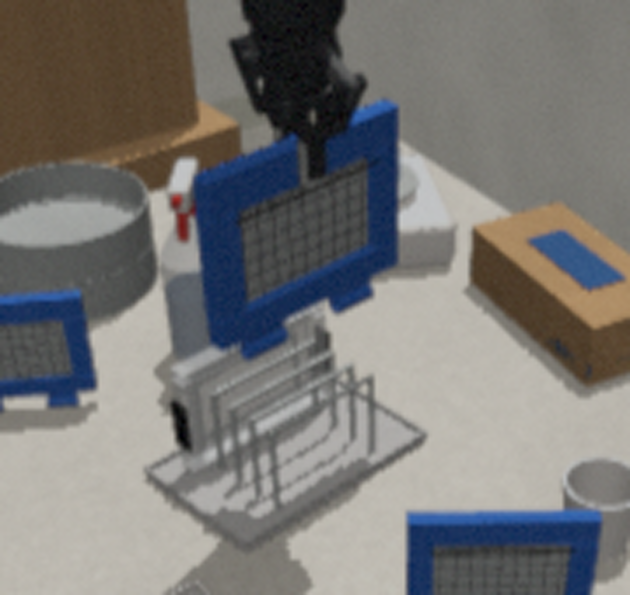

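The lid is held level and centred, clear of the rack, bottom at about (300,330) of the crop. Moving it across to the hinge.

servo_tool --targets "0 0 -0.1 0 0; 0 0.05 -0.25 0 0; 0 0.1 -0.45 0 0; 0 0.13 -0.65 0 0; 0 0.15 -0.85 0 0; 0 0.17 -1 0 0"

```text
t: 6.2
tcp_pos: [0.5719, 0.1191, 0.4857]
tool_rot: [-0.001, -0.093, 0.996, -0.001]
contact_force: [0.2, 0.0, -2.3]
gripper_width: 0.0167
gripper_force: 59.6
```

servo_tool --targets "0 0.03 -0.2 0 0; 0 0.06 -0.4 0 0; 0 0.1 -0.6 0 0.05; 0 0.13 -0.8 0 0.1; 0 0.17 -1 0 0.15; 0 0.17 -1 0 0.2; 0 0.17 -1 0 0.278; 0 0.17 -1 0 0.278; 0 0.17 -1 0 0.278"

```text
t: 6.95
tcp_pos: [0.5743, 0.0211, 0.4865]
tool_rot: [-0.0, 0.014, 1.0, -0.0]
contact_force: [-0.4, 0.2, -2.5]
gripper_width: 0.0174
gripper_force: 59.4
```

```bash
python3 -c "
from mv import *
plan([.5765,-.1755,.4840],-.0283); print(r.sense()['contact_force'])"
```

```text
shares [-0.078 -1.965  0.025] twist -0.0 cur yaw -0.0284 tz [-4.e-04 -2.e-04 -1.e+00] tcp [0.5743 0.0211 0.4865] t 6.95
[-0.41648107  0.21422436 -2.49717811]
```

servo_tool --targets "0 0 -0.1 0 0; 0 0 -0.25 0 0; 0 -0.01 -0.45 0 0; 0 -0.02 -0.65 0 0; 0 -0.03 -0.85 0 0; 0 -0.04 -1 0 0"

```text
t: 7.45
tcp_pos: [0.5751, -0.0811, 0.4868]
tool_rot: [0.0, 0.015, 1.0, -0.001]
contact_force: [-0.9, -0.1, -2.5]
gripper_width: 0.0173
gripper_force: 59.6
```

servo_tool --targets "0 0 -0.2 0 0; 0 -0.01 -0.4 0 0; 0 -0.02 -0.6 0 0; 0 -0.03 -0.75 0 0; 0 -0.04 -0.9 0 0; 0 -0.04 -0.965 0 0; 0 -0.04 -0.965 0 0; 0 -0.04 -0.965 0 0; 0 -0.04 -0.965 0 0; 0 -0.04 -0.965 0 0"

```text
t: 8.28
tcp_pos: [0.577, -0.1735, 0.4866]
tool_rot: [-0.0, 0.013, 1.0, 0.0]
contact_force: [0.6, -0.2, -3.4]
gripper_width: 0.0174
gripper_force: 59.4
```

```bash
cat > look.py <<'E'
from mv import *
def look(tag,n=3):
    s=r.sense(); p=s["tcp_pos"]; out={}
    C0=None
    for c in("side","top"):
        X=[r.camera(c) for _ in range(n)]; im=X[0][0]; d=np.median([x[1] for x in X],0)
        np.savez(f"/tmp/{c}{tag}.npz",im=im,d=d)
        B=pts(c,d,blue(im)); G=pts(c,d,d>0)
        m=(abs(B-[p[0],p[1],p[2]-.22])<[.13,.05,.12]).all(1)&(B[:,2]>p[2]-.313)
        g=G[:,2]-.0; k=(abs(G[:,:2]-[.572,-.34])<[.13,.2]).all(1)&(g>.124)&(g<.148)&((G[:,2]<p[2]-.325)|(G[:,1]<-.3))
        out[c]=(B[m],G[k]); 
    out["both"]=tuple(np.vstack([out[c][i] for c in("side","top")]) for i in(0,1))
    for c in out:
        L,K=out[c]
        if len(L)<100: print(c,"few lid",len(L)); continue
        v,e=fit(lidsdf,L,[p[0],p[1],p[2]-.3155,-.028,0,0])
        w,f=fit(cratesdf,K,[.572,-.34,0,-.028])
        Rc=Ro.from_euler("Z",w[3]).as_matrix(); tgt=w[:3]+Rc@[0,.165,.121]
        print(c,len(L),len(K),"lid",v.round(4),"e",e.round(4),"crate",w.round(4),f.round(4),"\n   to go in crate axes mm",(Rc.T@(tgt-v[:3])*1e3).round(1),"yaw err",(w[3]-v[3]).round(4))
    return s
E
python3 - <<'E'
from look import *
s=look("3"); plan([.5765,-.1755,.4840],-.0283); print(s["contact_force"])
a=np.load("/tmp/side3.npz")["im"]; print(proj("side",[[.57,-.175,.25]]))
save("side3.png",cv2.resize(a[150:340,250:490],None,fx=3.3,fy=3.15,interpolation=2))
E
```

```text
side 2560 9285 lid [ 0.5769 -0.1736  0.1717 -0.0257  0.0087 -0.0021] e 0.0004 crate [ 0.5717 -0.3402 -0.0018 -0.0283] 0.0016 
   to go in crate axes mm [ -0.4  -1.7 -52.6] yaw err -0.0026
top 623 1729 lid [ 0.5788 -0.1766  0.1739 -0.0292 -0.0027 -0.0009] e 0.0006 crate [ 0.5745 -0.3407  0.001  -0.0245] 0.0017 
   to go in crate axes mm [ -0.3   0.8 -51.9] yaw err 0.0047
both 3183 11014 lid [ 0.5773 -0.1738  0.1728 -0.0256  0.0082 -0.0057] e 0.0006 crate [ 0.5718 -0.3401 -0.0015 -0.0279] 0.0015 
   to go in crate axes mm [ -0.9  -1.4 -53.3] yaw err -0.0023
shares [ 0.003 -0.01   0.027] twist 0.001 cur yaw -0.0278 tz [ 1.e-04  1.e-04 -1.e+00] tcp [ 0.5769 -0.1745  0.4867] t 8.5833
[ 0.60929877 -0.240852   -3.36423856]
[[331.46469953 201.84467346]]
```

View pics/side3.png

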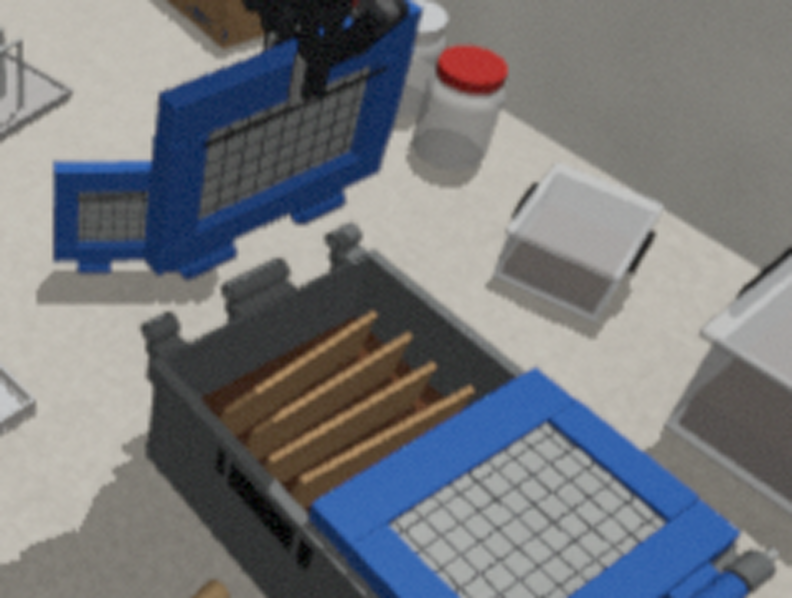

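The lid hangs over the hinge, its knuckles at crop (210,260) and (320,205), above the gaps between the grey knuckles at (160,330), (255,285) and (345,245). I'll refine the hinge position from the saved frames.

```bash
cat > hinge.py <<'E'
from mv import *
def kn(p): return np.min([cyl(p,a,b,.165,.13) for a,b in((-.097,-.074),(-.026,.026),(.074,.097))],axis=0)
def sh(p): return box(p,[-.099,-.149,.121],[.099,0,.139])
def hinge(c,f):
    im,d=f["im"],f["d"]; G=pts(c,d,d>0); B=pts(c,d,blue(im)); gi=im.astype(int)
    g=loc([.5723,-.3405,0,-.028],G); b=loc([.5723,-.3405,0,-.028],B)
    k=G[(kn(g)<.004)&(g[:,2]>.1255)]; l=B[(b[:,1]<.01)&(b[:,1]>-.145)&(abs(b[:,0])<.105)&(b[:,2]>.1)]
    def res(v): return np.r_[kn(loc(v,k))*np.sqrt(300/len(k)),sh(loc(v,l))*np.sqrt(300/len(l))]
    s=least_squares(res,[.5723,-.3405,0,-.028],loss="soft_l1",f_scale=.001,x_scale=[.01,.01,.01,.1]).x
    o=s[:3]+Ro.from_euler("Z",s[3]).as_matrix()@[0,.165,.121]
    q=loc(s,k); ek=kn(q); el=sh(loc(s,l))
    print(c,len(k),len(l),"crate",s.round(4),"hinge",o.round(4),"res k,l",np.median(abs(ek)).round(4),np.median(abs(el)).round(4))
    sk=least_squares(lambda v:kn(loc([*v,s[3]],k)),s[:3],loss="soft_l1",f_scale=.001).x
    print("   knuckles only shift from joint fit",(sk-s[:3]).round(4))
    return s
E
python3 - <<'E'
from hinge import *
for t in "03":
    for c in("side","top"): hinge(c,np.load(f"/tmp/{c}{t}.npz"))
E
```

```text
side 304 4278 crate [ 0.5716 -0.3399 -0.0008 -0.0278] hinge [ 0.5762 -0.175   0.1202] res k,l 0.0006 0.0007
   knuckles only shift from joint fit [ 0.0001 -0.0001 -0.0003]
top 180 1726 crate [ 0.5746 -0.3412  0.0018 -0.0274] hinge [ 0.5791 -0.1762  0.1228] res k,l 0.001 0.0013
   knuckles only shift from joint fit [ 0.0001  0.     -0.0006]
side 305 4316 crate [ 0.5716 -0.3401 -0.0008 -0.0283] hinge [ 0.5763 -0.1751  0.1202] res k,l 0.0005 0.0005
   knuckles only shift from joint fit [-0.     -0.0001 -0.0003]
top 116 660 crate [ 0.5741 -0.3412  0.0019 -0.0247] hinge [ 0.5781 -0.1762  0.1229] res k,l 0.0008 0.0009
   knuckles only shift from joint fit [ 0.0001  0.0004 -0.0006]
```

servo_tool --targets "0 0 0 0.05 0; 0 0.005 -0.005 0.1 0; 0 0.005 -0.01 0.18 0; 0 0.005 -0.01 0.25 0; 0 0.005 -0.01 0.25 0; 0 0.005 -0.01 0.25 0; 0 0.005 -0.01 0.25 0; 0 0.005 -0.01 0.25 0; 0 0.005 -0.01 0.25 0"

```text
t: 9.33
tcp_pos: [0.5764, -0.1759, 0.4621]
tool_rot: [0.0, 0.014, 1.0, -0.0]
contact_force: [0.4, 0.5, -2.2]
gripper_width: 0.0175
gripper_force: 59.4
```

```bash
python3 - <<'E'
from look import *; from hinge import *
s=look("4",5); plan([.5765,-.1755,.4840],-.0283); print(s["contact_force"])
for c in("side","top"):
    f=np.load(f"/tmp/{c}4.npz"); w=hinge(c,f); B=pts(c,f["d"],blue(f["im"])); b=loc(w,B)
    # lower part of lid only (knuckles + bottom rail), yaw/tilts fixed small
    m=(abs(b[:,0])<.11)&(abs(b[:,1]-.165)<.02)&(b[:,2]>.14)&(b[:,2]<.215)
    if m.sum()>50:
        for tilt in(0,.008):
            F=least_squares(lambda v:lidsdf(loc([v[0],v[1],v[2],v[3],tilt,0],b[m])),[0,.165,.147,0],loss="soft_l1",f_scale=.001,x_scale=[.01,.01,.01,.1]).x
            print("lower part",m.sum(),tilt,"togo",((np.array([0,.165,.121])-F[:3])*1e3).round(2),"yaw",F[3].round(4))
E
```

```text
side 2428 9186 lid [ 0.5762 -0.1761  0.147  -0.0276  0.0076 -0.0017] e 0.0004 crate [ 0.5717 -0.3403 -0.0018 -0.0286] 0.0015 
   to go in crate axes mm [  0.2   0.7 -27.8] yaw err -0.001
top 567 1881 lid [ 0.5783 -0.1787  0.149  -0.0298 -0.0059 -0.001 ] e 0.0006 crate [ 0.5749 -0.3405  0.0006 -0.0271] 0.0022 
   to go in crate axes mm [  0.9   3.1 -27.4] yaw err 0.0027
both 2995 11067 lid [ 0.5766 -0.1762  0.1479 -0.0277  0.0069 -0.0046] e 0.0004 crate [ 0.5718 -0.3401 -0.0016 -0.028 ] 0.0015 
   to go in crate axes mm [ -0.2   1.  -28.4] yaw err -0.0002
shares [-0.002  0.003 -0.223] twist -0.0 cur yaw -0.0283 tz [ 0.  0. -1.] tcp [ 0.5763 -0.1758  0.4617] t 9.8333
[ 0.43732539  0.54684204 -2.20207205]
side 286 4321 crate [ 0.5717 -0.3401 -0.0008 -0.0286] hinge [ 0.5764 -0.1751  0.1202] res k,l 0.0005 0.0004
   knuckles only shift from joint fit [ 0.0001 -0.0001 -0.0003]
lower part 908 0 togo [  0.29   1.21 -26.95] yaw 0.0015
lower part 908 0.008 togo [  0.28   0.9  -27.22] yaw 0.0014
top 90 732 crate [ 0.5746 -0.3411  0.0021 -0.0268] hinge [ 0.579  -0.1761  0.1231] res k,l 0.0006 0.0008
   knuckles only shift from joint fit [ 0.0001  0.0003 -0.0003]
lower part 139 0 togo [  0.5    3.18 -30.1 ] yaw -0.0197
lower part 139 0.008 togo [  0.49   2.8  -29.8 ] yaw -0.0191
```

servo_tool --targets "0 -0.003 0.01 0 0; 0 -0.003 0.01 0.03 0; 0 -0.003 0.01 0.06 0; 0 -0.003 0.01 0.1 0; 0 -0.003 0.01 0.14 0; 0 -0.003 0.01 0.17 0; 0 -0.003 0.01 0.2 0; 0 -0.003 0.01 0.2 0; 0 -0.003 0.01 0.2 0; 0 -0.003 0.01 0.2 0"

```text
t: 10.67
tcp_pos: [0.5767, -0.1748, 0.4418]
tool_rot: [0.0, 0.014, 1.0, -0.0]
contact_force: [0.3, -0.3, -2.4]
gripper_width: 0.0173
gripper_force: 59.5
```

```bash
cat > chk.py <<'E'
import sys
from look import *; from hinge import *
tag=sys.argv[1]; s=look(tag,6); plan([.5765,-.1755,.4840],-.0283); print(s["contact_force"],s["wrist_torque"],s["gripper_width"])
f0=np.load("/tmp/side4.npz"); w=hinge("side",f0); f=np.load(f"/tmp/side{tag}.npz")
b=loc(w,pts("side",f["d"],blue(f["im"]))); m=(abs(b[:,0])<.11)&(abs(b[:,1]-.165)<.025)&(b[:,2]>.118)&(b[:,2]<.31)
for nm,mm in(("all",m),("low",m&(b[:,2]<.19))):
  for tilt in(0,.008):
    F=least_squares(lambda v:lidsdf(loc([v[0],v[1],v[2],v[3],tilt,0],b[mm])),[0,.165,.127,0],loss="soft_l1",f_scale=.001,x_scale=[.01,.01,.01,.1]).x
    print(nm,mm.sum(),tilt,"togo",((np.array([0,.165,.121])-F[:3])*1e3).round(2),"yaw",F[3].round(4))
E
python3 chk.py 5
```

```text
side 2343 8960 lid [ 0.5765 -0.1751  0.1268 -0.0275  0.0077 -0.0013] e 0.0003 crate [ 0.5716 -0.3402 -0.0018 -0.0272] 0.0015 
   to go in crate axes mm [-0.4 -0.2 -7.6] yaw err 0.0003
top 524 2127 lid [ 5.785e-01 -1.777e-01  1.288e-01 -3.130e-02 -5.800e-03  2.000e-04] e 0.0006 crate [ 5.749e-01 -3.402e-01  2.000e-04 -2.800e-02] 0.0023 
   to go in crate axes mm [ 0.9  2.5 -7.6] yaw err 0.0033
both 2867 11087 lid [ 0.5768 -0.1753  0.1277 -0.0276  0.0069 -0.0041] e 0.0004 crate [ 0.5717 -0.3401 -0.0016 -0.0262] 0.0015 
   to go in crate axes mm [-0.9  0.1 -8.3] yaw err 0.0013
shares [ 0.001 -0.007 -0.423] twist 0.0 cur yaw -0.0283 tz [ 0.  0. -1.] tcp [ 0.5766 -0.1748  0.4417] t 11.2667
[ 0.28185518 -0.33973965 -2.41971335] [-0.04450526  0.02806803  0.01806829] 0.017326046910605415
side 286 4321 crate [ 0.5717 -0.3401 -0.0008 -0.0286] hinge [ 0.5764 -0.1751  0.1202] res k,l 0.0005 0.0004
   knuckles only shift from joint fit [ 0.0001 -0.0001 -0.0003]
all 2338 0 togo [ 0.1   0.73 -6.46] yaw 0.0012
all 2338 0.008 togo [ 0.1  -0.04 -6.53] yaw 0.0005
low 858 0 togo [-0.04  0.22 -7.02] yaw 0.0012
low 858 0.008 togo [-0.04 -0.1  -7.29] yaw 0.0011
```

servo_tool --targets "0 0 0.002 0.015 0; 0 0 0.002 0.03 0; 0 0 0.002 0.045 0; 0 0 0.002 0.055 0; 0 0 0.002 0.066 0; 0 0 0.002 0.066 0; 0 0 0.002 0.066 0; 0 0 0.002 0.066 0; 0 0 0.002 0.066 0; 0 0 0.002 0.066 0"

```text
t: 12.1
tcp_pos: [0.5766, -0.1746, 0.4352]
tool_rot: [0.0, 0.014, 1.0, -0.0]
contact_force: [0.1, -0.2, -3.0]
gripper_width: 0.0171
gripper_force: 59.5
```

```bash
python3 chk.py 6; python3 - <<'E'
from h import *
a=np.load("/tmp/side6.npz")["im"]
save("side6.png",cv2.resize(a[185:275,285:385],None,fx=6,fy=6,interpolation=2))
E
```

```text
side 2287 8964 lid [ 0.5763 -0.1748  0.1201 -0.0276  0.0075 -0.0008] e 0.0003 crate [ 0.5715 -0.3402 -0.0018 -0.0269] 0.0015 
   to go in crate axes mm [-0.4 -0.4 -0.9] yaw err 0.0007
top 499 2208 lid [ 0.5787 -0.1782  0.1224 -0.0294 -0.0104 -0.0015] e 0.0006 crate [ 5.748e-01 -3.404e-01  1.000e-04 -2.780e-02] 0.0024 
   to go in crate axes mm [ 0.6  2.8 -1.3] yaw err 0.0016
both 2786 11172 lid [ 0.5769 -0.175   0.121  -0.0276  0.0071 -0.0056] e 0.0004 crate [ 0.5716 -0.3401 -0.0016 -0.0261] 0.0015 
   to go in crate axes mm [-1.  -0.2 -1.6] yaw err 0.0015
shares [ 0.001 -0.009 -0.489] twist -0.0 cur yaw -0.0284 tz [ 1.e-04 -0.e+00 -1.e+00] tcp [ 0.5766 -0.1746  0.4351] t 12.7
[ 0.11397307 -0.15048963 -3.03920361] [-0.00707501 -0.08199234  0.02599295] 0.017132068276158752
side 286 4321 crate [ 0.5717 -0.3401 -0.0008 -0.0286] hinge [ 0.5764 -0.1751  0.1202] res k,l 0.0005 0.0004
   knuckles only shift from joint fit [ 0.0001 -0.0001 -0.0003]
all 2280 0 togo [0.21 0.48 0.26] yaw 0.0014
all 2280 0.008 togo [ 0.21 -0.29  0.19] yaw 0.0006
low 878 0 togo [0.15 0.03 0.  ] yaw 0.0013
low 878 0.008 togo [ 0.17 -0.31 -0.35] yaw 0.0012
```

View pics/side6.png

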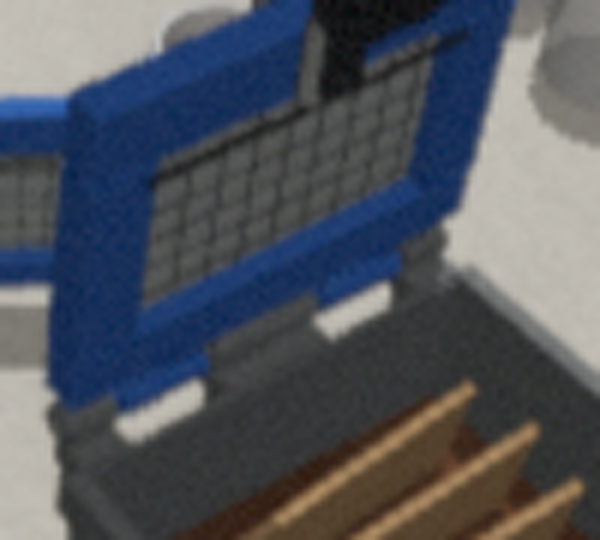

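The lid's blue knuckles, at crop (165,380) and (355,280), sit between the three grey ones and line up within about 0.4 mm in the side view. The wrist still carries about 3 N, as it did in free air, so nothing rests on the crate. Handing in.

```bash
python3 -c "
from bench import r
print(r.sign_off())"
```

```text
the job is handed in; nothing more can be done
None
```

I handed the job in at about 12.7 s with the lid half held steady and upright in the crate's empty hinge: the pin holes line up to about 0.4 mm by the side camera, the green-dotted face looks away from the crate, and the arm carries the whole weight.

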